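# Load the tube incubator and hold its cover shut on the seal

### The job

Move the red-capped sample tube from the small grey stand into the one empty well of the tube incubator, fully home, and turn the incubator's yellow quarter-turn wing lock until it is in line with the slot in the cover's front tab. Then swing the sprung blue-framed cover down so the lock comes up through the slot, and finish while still holding the cover pressed firmly shut against its seal, so that a colleague can turn the lock. Leave the other tubes in the stand and the things standing around where they are.

Things in the scene. Friction and masses are not known exactly. Their poses are not given: they have to be found in the camera images.
- incubator: White bench tube incubator, fixed; 207 deep (x) x 190 wide (y), flat deck 75 mm high. Origin on the worktop under the middle of its metal block; front (display) faces -x, x to its back, y to its left, z up. 2 x 3 wells, pitch 36 in x, 46 in y; five hold purple-capped tubes sticking up 39 mm, the front right one (x -18, y -46 mm) is empty. The wing lock stands at x -85, y 0.
- well_mouth (a point): Centre of the mouth of the empty well, level with the deck and block top, 75 mm above the worktop. Vertical round hole, 16 mm in diameter, 2 mm chamfer, 65 mm deep. A tube fully home has its middle 13 mm below this point and its top 39 mm above it. Axes as the incubator's.
- red_tube_mid (a point): Middle (half-way up) of the loose red-capped sample tube: 104 mm tall, body 13 mm in diameter, cap 17 mm in diameter and 18 mm tall at the top, 10 to 18 g. z axis along the tube, towards the cap. It starts upright in one of the stand's three holes; take it by the cap (whose middle is 43 mm above this point).
- tube_stand: Grey open tube stand, fixed to the worktop, 150 mm (x) by 44 mm (y), 50 mm high, with three 16 mm holes in a row along its x axis, pitch 45 mm; tubes stand on a floor 4 mm above the worktop, so they must be lifted 60 mm to come clear of the top. Origin: centre of its underside, z up.
- orange_tube_mid (a point): Middle of an orange-capped tube of the same size standing in the stand; stays there.
- mint_tube_mid (a point): Middle of a mint-green-capped tube of the same size standing in the stand; stays there.
- wing_lock (a joint): Angle of the lock's yellow bar about the vertical, rad, range -0.5 to 1.6. 0 = bar along the incubator's y axis, in line with the cover's slot; grows counter-clockwise from above; 1.57 = along x, across the slot, where it blocks the cover. Starts 0.8 to 1.5 off. No stop at 0; friction (0.04 N m) keeps it where it is left. Passes the slot within about 0.2 of 0.
- lock_bar (a point): Centre of the yellow bar of the wing lock, on the turning axis, 22 mm above the deck (97 mm above the worktop). Bar 32 mm long, 8 mm thick, 18 mm tall (13 to 31 mm above the deck), on a steel stem 11 mm in diameter; pinch it across its thickness. The point turns with the bar: its y axis runs along it.
- cover (a joint): Opening angle of the cover (blue frame, clear window and walls, 134 deep, 155 wide, 47 mm tall) about its hinge at the back, rad: 0 = shut on the seal, 1.65 = widest. Starts at about 1.4 to 1.6. A hinge spring pushes it open: keeping it shut takes about 6 N down on the press pad (5 to 7 N; less when further open); it springs up if let go.
- cover_hinge (a point): Middle of the cover's hinge line (runs along the incubator's y axis), 80 mm above the worktop; does not move with the cover. The open cover stands up to 260 mm above the worktop: go over or round it. A wall shelf hangs 650 mm above the worktop behind the work (x over 0.70 m): keep the wrist clear of it.
- press_pad (a point): Centre of the black rubber press pad (16 x 44 mm) on the smooth outer top face of the cover, 120 mm forward of the hinge line and 43.5 mm out from it. Turns with the cover: z out of that face, -x towards its front edge. With the cover open it faces away from the robot: push the cover over from behind here in an arc about the hinge. When shut it is 123.5 mm above the worktop.
- tab_slot (a point): Centre of the slot in the cover's front tab, on its upper face, 154 mm forward of the hinge: slot 40 mm (y) by 20 mm (x), through the 10 mm thick tab, which is 64 mm wide and reaches 176 mm forward of the hinge. When shut it surrounds the stem of the wing lock and the bar stands above it. Turns with the cover.
- timer: Small white countdown timer lying on the worktop, 66 x 64 x 18 mm; stays where it is. Origin: centre of its underside.
- decapper: Orange hand decapper standing upright, 35 mm in diameter, 70 mm tall; stays where it is. Origin: centre of its underside.
- blue_cup: Specimen cup with a blue lid, 44 mm in diameter, 53 mm tall; stays where it is. Origin: centre of its underside.
- wipe_pack: Pale pack of surface wipes, 112 x 75 x 41 mm; stays where it is. Origin: centre of its underside.
- marker: Blue and white felt marker lying on the worktop, 139 mm long, 13 mm thick; stays where it is. Origin: at one end of it.

How it is judged:
On the way:
1. the red-capped tube stands fully home in the empty well and the wing lock is in line with the slot, while the cover is still open (horizontal distance between red_tube_mid and well_mouth below 0.006 m and z of red_tube_mid in the frame of well_mouth below -0.009 m and angle between red_tube_mid's own z axis and vertical below 0.12 rad and value of joint wing_lock between -0.2 and 0.2 rad and value of joint cover above 0.5 rad), for 0.2 s.
At the end, for the whole second after the job is handed in: Red-capped tube fully home in the well (within 6 mm of its axis and 4 mm of its seat, tilt under 0.12 rad); lock within 0.2 rad of in line with the slot; cover shut over it (below 0.03 rad), the robot still pressing it with more than 3 N (horizontal distance between red_tube_mid and well_mouth below 0.006 m and z of red_tube_mid in the frame of well_mouth below -0.009 m and angle between red_tube_mid's own z axis and vertical below 0.12 rad and value of joint wing_lock between -0.2 and 0.2 rad and value of joint cover below 0.03 rad and (contact force between cover and the fingers above 3 N or contact force between cover and the arm above 3 N)); the arm keeps its last pose, push and grip.
It fails at once if one of the other two tubes in the stand is moved by more than 20 mm (distance of any of orange_tube_mid, mint_tube_mid from where it was at the start of the episode above 0.02 m).
It fails at once if a thing standing around is moved by more than 30 mm (distance of any of timer, decapper, blue_cup, wipe_pack, marker from where it was at the start of the episode above 0.03 m).
It also fails if it takes over 61 s, if anything falls off the work surface, if the arm or the gripper's body presses on something with over 40 N, if the wrist force passes 120 N, or if a joint passes its speed limit or range.

### The arm

A 6-joint arm with a two-finger parallel gripper is mounted at the origin on a cart in front of the work surface, level with it; the furniture and walls round the work are solid. World frame = base frame: x ahead of the robot, y to its left, z up, the work surface at z = 0. Lengths are in m, angles in rad, forces in N, time in s.
With the tool pointing down it reaches from about 0.35 to 0.925 m from the base axis. Payload 6.4 kg.
Tool frame: the origin (TCP) lies midway between the tips of the shut fingers; the grasp point (between the pads) lies 19 mm behind it; x points along the fingers, y is the direction in which the jaws open and shut, and the axes are right-handed (so a half turn about x gives the same grasp; the last joint's range is limited). The gripper opens to 94 mm and grips with 3 to 60 N. Pads are 16 mm wide; open, the fingers measure 119 mm over their backs; the gripper's body (75 mm by 177 mm) begins 78 mm behind the grasp point.
Start: joints at [1.025, 0.245, 1.558, -0, 1.339, -0.174], TCP at [0.236, 0.606, 0.205] pointing down, gripper open.
Joint ranges: [-3.13, 3.13], [-1.02, 2.26], [0.13, 2.54], [-0.95, 4.09], [0.21, 2.88], [-2.74, 2.74]. Speed limits (rad/s): [2.57, 2.57, 3.14, 3.14, 3.14, 3.14].

### API

Orientations are given as a unit quaternion [x, y, z, w].
In Python, from plant import env gives the robot as it stands.
- The arm moves only by the tool play_rows, never from a script. Its argument "plan" is a list of rows, each an object with "linear": the shift along the tool's x, y, z in m, a list of three; "turn": the turn about the tool's x in rad. A call has 1 to 12 rows; each row shifts and turns the commanded pose from where the row before left it, along the tool's axes as they then stand; what a row does not reach is not made up. A row lasts 1/8 s, in which the tool goes at most 62.5 mm and 10.7 degrees, less where a joint would pass 70% of its speed; a pose out of reach is approached as far as the arm can. A call with a gripper value outside its range is refused whole. "gripper" is the opening in per cent of the stroke, from 0 (shut) to 100 (fully open), set as the call begins (left out, the last holds). The fingers move at their own pace and stop on an object; the grip force is fixed at half the most. Time passes only in rows, so rows that do not move let the fingers close. It gives the time, the measured TCP pose, the force and the opening at its end, in the units of the state.
- env.observe(): the state, without advancing time (a new reading comes with each control period).
- env.get_image(name): name is "scene" or "top" or "wrist"; returns the picture (480x640x3 uint8, red, green, blue); there is no depth.
- env.camera_params(name): a dict with "fov_y" (degrees; the focal length in pixels is half the picture's height over the tangent of half this angle, whatever the lens; pixels are square), "cx", "cy" (the principal point, pixels), "xyz" and "orientation" of the camera in the world; the wrist camera has in their place "T_tool_cam" (4x4, takes a point from camera to tool coordinates, whose origin is the TCP and whose axes are the tool frame's). Camera axes: x right, y down, z forward; pixel columns grow to the right and rows downward; lengths in m; the calibration is good to about 2 mm. A picture is of the moment at which its call begins: read the wrist's pose just before it. camera_params takes no time and is no camera call.
- env.finish_job(): hands the job in, once; it reports no verdict.
The state is a dict: "time_s": time; "joint_pos": joint angles; "qvel": joint speeds; "joint_torque": joint torques, N m; "position": TCP position; "ee_rot": TCP orientation; "contact_force": force on the tool from outside, world axes, zero at the start; "wrist_torque": the same for the moment, N m; "finger_gap": finger opening in m.
Only numpy, scipy, OpenCV 4.12 (cv2) and the standard library are available. Lean on these libraries where they do the work, as an engineer would, in place of code of your own. Each camera call takes 0.05 s, during which the arm holds its last target. There are 200 camera calls.

## Working session

There is one attempt and no reset: what is moved stays moved. The work goes in short steps, Python scripts to look and compute and a tool call to move; the robot and the scene stay as the last step left them, time stands still between calls to the robot, and variables do not carry over. Pictures are saved under pics/ and viewed, about 8 in all and at most 12, crops included, and the job is handed in when it is done.

Besides the shell and the picture viewer there is one more tool, called after "Emit:" as name(argument=value, ...) on one line, values as JSON. play_rows: Moves the arm, as the interface text tells. Its arguments: {"type":"object","properties":{"plan":{"type":"array","items":{"type":"object","properties":{"linear":{"type":"array","items":{"type":"number"}},"turn":{"type":"number"}}}},"gripper":{"type":"number"}},"required":["plan"]}

```bash
ls; mkdir -p pics; python3 - <<'E'
from plant import env
import cv2,json
for n in ("scene","top","wrist"):
    print(n,{k:(v.tolist() if hasattr(v,'tolist') else v) for k,v in env.camera_params(n).items()})
s=env.observe(); print(s)
for n in ("scene","top"):
    cv2.imwrite(f"pics/{n}0.png",env.get_image(n)[:,:,::-1])
E
```

```text
pics
scene {'fov_y': 45.856163543670455, 'cx': 324.9072868185761, 'cy': 239.02803643753273, 'xyz': [0.014852206813007937, 0.5886608010702639, 0.7862938491223895], 'orientation': [-0.2626591098964659, 0.8563861836130101, -0.42471686075066833, 0.1312573224595012]}
top {'fov_y': 48.90764965057449, 'cx': 336.6006499178471, 'cy': 239.08561639331558, 'xyz': [0.31325959493987365, -0.1526525884593243, 1.202900365709302], 'orientation': [-0.6944972492289693, 0.7136167161084004, -0.06793044395751276, 0.06172688302346921]}
wrist {'fov_y': 71.06186553557825, 'cx': 317.20867466349137, 'cy': 243.4815326222184, 'T_tool_cam': [[0.0005383781336906449, -0.2630208136267407, 0.964790009146089, -0.1801503854874615], [0.999999761632496, 0.0005586842227313114, -0.0004057177446125994, 1.6710147192511293e-05], [-0.00043230074506807456, 0.9647899976010657, 0.2630210517144952, -0.07644724959740161], [0.0, 0.0, 0.0, 1.0]]}
{'time_s': 0.0, 'joint_pos': array([ 1.02491192e+00,  2.45800076e-01,  1.55898072e+00, -6.30710617e-05,
        1.33868416e+00, -1.74082872e-01]), 'qvel': array([-0.00114632,  0.0007949 , -0.00080283, -0.00020423,  0.0007187 ,
        0.00156418]), 'joint_torque': array([ 5.02448056e-04, -4.15824580e+01, -3.14600480e+01,  6.85128453e-02,
        3.32651404e-02, -1.21452917e-04]), 'position': array([0.2358315 , 0.6050774 , 0.20437221]), 'ee_rot': array([ 0.13006357,  0.69513697, -0.13131791,  0.69471121]), 'contact_force': array([-0.23112862,  0.47476892,  0.23909802]), 'wrist_torque': array([ 0.00481395,  0.00727845, -0.01955094]), 'finger_gap': 0.09430352209462733}
```

View pics/scene0.png

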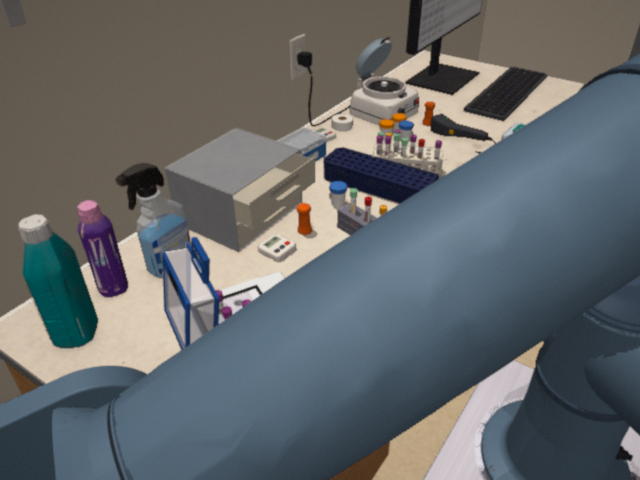

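View pics/top0.png

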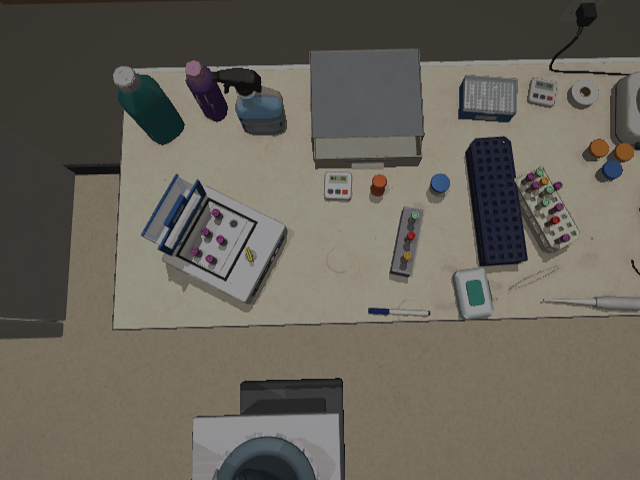

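The scene camera is largely blocked by the arm. The top view shows the incubator at about (225,240), with its hinge to the upper left, the yellow bar at (250,256) and the empty well near (234,222). The red cap is at (410,236) in the stand.

```bash
cat > h.py <<'E'
import numpy as np, cv2
from scipy.spatial.transform import Rotation as R
from plant import env
def cam(n, st=None):
    p=env.camera_params(n); f=240/np.tan(np.radians(p['fov_y'])/2)
    if n=='wrist':
        T=np.array(p['T_tool_cam']); Rt=R.from_quat(st['ee_rot']).as_matrix()
        M=Rt@T[:3,:3]; c=Rt@T[:3,3]+st['position']
    else: M=R.from_quat(p['orientation']).as_matrix(); c=np.array(p['xyz'])
    return f,p['cx'],p['cy'],M,c
def ray(C,uv,z):
    f,cx,cy,M,c=C; d=M@np.array([(uv[0]-cx)/f,(uv[1]-cy)/f,1.]); return c+d*(z-c[2])/d[2]
def proj(C,P):
    f,cx,cy,M,c=C; q=M.T@(np.array(P)-c); return np.array([f*q[0]/q[2]+cx,f*q[1]/q[2]+cy])
def blobs(im,lo,hi,amin=8):
    h=cv2.cvtColor(im,cv2.COLOR_RGB2HSV); m=cv2.inRange(h,np.array(lo),np.array(hi))
    n,l,s,c=cv2.connectedComponentsWithStats(m)
    return [(c[i],s[i,4],np.argwhere(l==i)[:,::-1]) for i in range(1,n) if s[i,4]>=amin]
def yaw_state(st):
    m=R.from_quat(st['ee_rot']).as_matrix(); return m
E
python3 - <<'E'
from h import *
im=cv2.imread('pics/top0.png')[:,:,::-1].copy(); C=cam('top')
for n,lo,hi,z in (('purple',(140,90,50),(165,255,255),.114),('yellow',(22,120,100),(34,255,255),.106),('red',(0,150,80),(6,255,255),.108),('red2',(172,150,80),(179,255,255),.108),('orange',(10,150,100),(22,255,255),.108),('green',(65,60,80),(88,255,255),.108)):
    for c,a,p in blobs(im,lo,hi):
        if c[0]<460 and c[1]>150: print(n,c.round(1),a,ray(C,c,z).round(4), np.degrees(np.arctan2(*np.linalg.svd(p-p.mean(0))[2][0][::-1])).round(1))
crop=cv2.resize(im[160:310,130:330],None,fx=4,fy=4,interpolation=cv2.INTER_CUBIC); cv2.imwrite('pics/crop.png',crop[:,:,::-1])
print(R.from_quat(env.observe()['ee_rot']).as_matrix().round(3))
E
```

```text
purple [215.2 212.3] 38 [0.5797 0.0901 0.114 ] 63.9
purple [204.5 231.1] 46 [0.5398 0.112  0.114 ] 0.8
purple [219.6 238.9] 42 [0.5222 0.08   0.114 ] 14.6
purple [193.7 250.6] 47 [0.4989 0.1338 0.114 ] 28.0
purple [209.1 258. ] 43 [0.4823 0.1013 0.114 ] 3.4
yellow [248.1 253.4] 40 [0.4912 0.0216 0.106 ] 71.0
red [344.8 191.5] 18 [ 0.6198 -0.1856  0.108 ] 0.0
red [410.8 235.1] 38 [ 0.5208 -0.3222  0.108 ] 128.6
orange [377.  181.9] 63 [ 0.6394 -0.2555  0.108 ] 54.8
orange [406.9 255.8] 39 [ 0.4769 -0.3117  0.108 ] 79.0
green [414.7 215.4] 15 [ 0.5633 -0.3329  0.108 ] 128.0
[[-0.001  0.363  0.932]
 [-0.001  0.932 -0.363]
 [-1.    -0.002 -0.   ]]
```

View pics/crop.png

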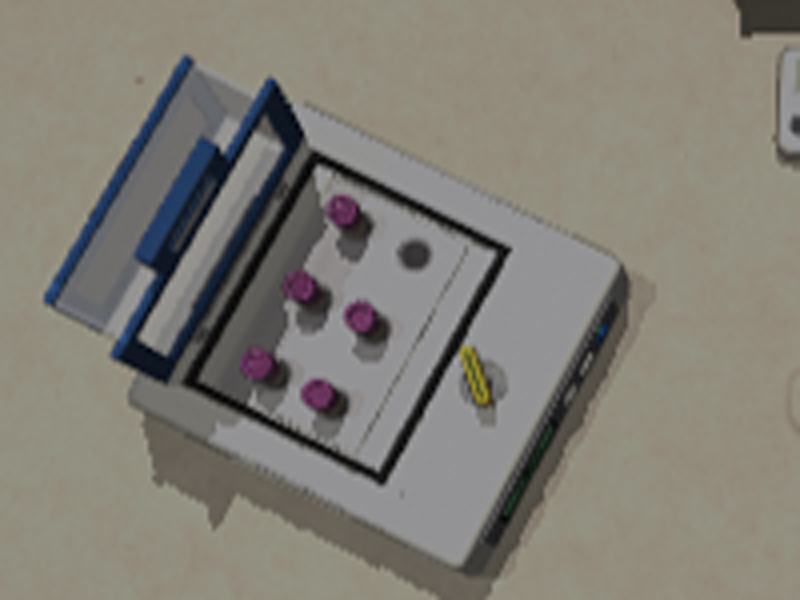

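Emit:
play_rows(plan=[{"linear": [-0.04,0,0]},{"linear": [-0.04,0,0]},{"linear": [-0.013,-0.041,0.044]},{"linear": [-0.013,-0.041,0.044]},{"linear": [-0.013,-0.041,0.044]},{"linear": [-0.013,-0.041,0.044]},{"linear": [-0.013,-0.041,0.044]},{"linear": [-0.013,-0.041,0.044]},{"linear": [-0.013,-0.041,0.044]},{"linear": [0,-0.041,0.044]},{"linear": [0,-0.041,0.044]},{"linear": [0,-0.041,0.044]}], gripper=60)

```text
invalid input at $.plan[0]: expected keys linear, turn
```

Emit:
play_rows(plan=[{"linear": [0,0,0]},{"linear": [0,0,0]},{"linear": [0,0,0]}])

```text
invalid input at $.plan[0]: expected keys linear, turn
```

```bash
python3 - <<'E'
from h import *
st=env.observe(); im=env.get_image('wrist'); cv2.imwrite('pics/w1.png',im[:,:,::-1]); C=cam('wrist',st)
np.savez('w1.npz',pos=st['position'],q=st['ee_rot'])
print(st['time_s'],st['position'],st['joint_pos'].round(3))
for n,lo,hi,z in (('purple',(140,90,50),(165,255,255),.114),('yellow',(22,120,100),(34,255,255),.106)):
    for c,a,p in blobs(im,lo,hi,60): print(n,c.round(1),a,ray(C,c,z).round(4))
E
```

```text
0.1 [0.23584783 0.60513631 0.20448742] [ 1.025  0.246  1.559 -0.     1.339 -0.174]
```

View pics/w1.png

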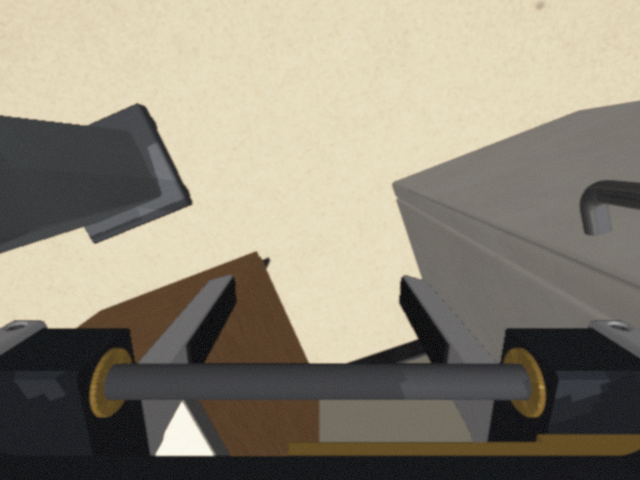

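The move was refused because every row needs "turn", so that picture only shows the start pose, with the fingers at the bottom.

Emit:
play_rows(plan=[{"linear": [-0.04,0,0],"turn": 0},{"linear": [-0.04,0,0],"turn": 0},{"linear": [-0.013,-0.041,0.044],"turn": 0},{"linear": [-0.013,-0.041,0.044],"turn": 0},{"linear": [-0.013,-0.041,0.044],"turn": 0},{"linear": [-0.013,-0.041,0.044],"turn": 0},{"linear": [-0.013,-0.041,0.044],"turn": 0},{"linear": [-0.013,-0.041,0.044],"turn": 0},{"linear": [-0.013,-0.041,0.044],"turn": 0},{"linear": [0,-0.041,0.044],"turn": 0},{"linear": [0,-0.041,0.044],"turn": 0},{"linear": [0,-0.041,0.044],"turn": 0}], gripper=60)

```text
time_s: 1.65
position: [0.4975, 0.0619, 0.3763]
ee_rot: [0.131, 0.695, -0.131, 0.695]
contact_force: [0.0, 1.0, 0.9]
finger_gap: 0.0563
```

Emit:
play_rows(plan=[{"linear": [0,0,0],"turn": 0},{"linear": [0,0,0],"turn": 0},{"linear": [0,0,0],"turn": 0}])

```text
time_s: 2.02
position: [0.4967, 0.0651, 0.3766]
ee_rot: [0.13, 0.695, -0.13, 0.695]
contact_force: [0.4, -0.4, -1.0]
finger_gap: 0.0565
```

```bash
python3 - <<'E'
from h import *
st=env.observe(); im=env.get_image('wrist'); cv2.imwrite('pics/w2.png',im[:,:,::-1]); C=cam('wrist',st)
np.savez('w2.npz',position=st['position'],ee_rot=st['ee_rot'])
print(st['time_s'],st['position'],st['joint_pos'].round(3))
for n,lo,hi,z in (('purple',(140,90,50),(165,255,255),.114),('yellow',(22,120,100),(34,255,255),.106)):
    for c,a,p in blobs(im,lo,hi,60): print(n,c.round(1),a,ray(C,c,z).round(4))
E
```

```text
2.025 [0.49667244 0.0650896  0.37656586] [-0.097 -0.201  1.705  0.     1.637 -1.298]
purple [339.8 189.8] 105 [0.4807 0.1028 0.114 ]
purple [366.9 193.4] 122 [0.4979 0.1344 0.114 ]
purple [335.  223.7] 100 [0.5208 0.0813 0.114 ]
purple [361.2 226.8] 108 [0.5375 0.1126 0.114 ]
purple [356. 259.] 106 [0.5781 0.091  0.114 ]
yellow [286.8 216.7] 135 [0.4898 0.0232 0.106 ]
```

View pics/w2.png

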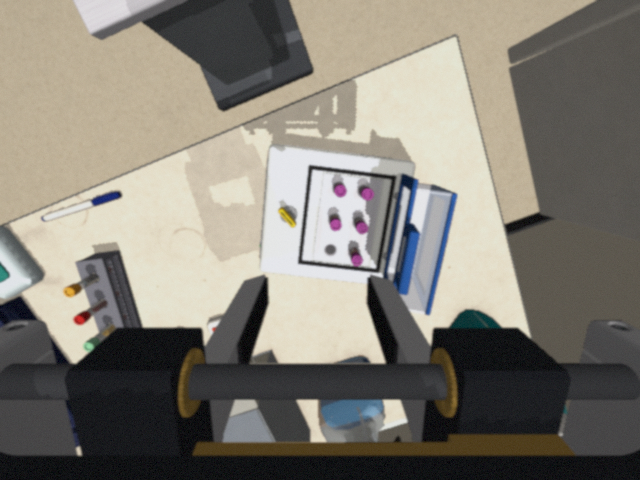

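The picture shows the incubator from above: the bar at (287,217), the empty well at (330,250), the cover open on the right at about (405,240), and the red cap at (81,317). The wrist and top rays agree within 2 mm.

```bash
python3 - <<'E'
from h import *
L=np.array([[-18,46],[18,46],[-18,0],[18,0],[18,-46]])/1000
top=np.array([[.4823,.1013],[.4989,.1338],[.5222,.0800],[.5398,.1120],[.5797,.0901]])
wr=np.array([[.4807,.1028],[.4979,.1344],[.5208,.0813],[.5375,.1126],[.5781,.0910]])
def fit(P):
    a=L-L.mean(0); b=P-P.mean(0); th=np.arctan2((a[:,0]*b[:,1]-a[:,1]*b[:,0]).sum(),(a*b).sum())
    M=np.array([[np.cos(th),-np.sin(th)],[np.sin(th),np.cos(th)]]); t=P.mean(0)-M@L.mean(0)
    return th,M,t,np.abs(L@M.T+t-P).max()
for P in (top,wr,(top+wr)/2):
    th,M,t,e=fit(P); print(np.degrees(th).round(2),t.round(4),e.round(4),'well',(t+M@[-.018,-.046]).round(4),'lock',(t+M@[-.085,0]).round(4),'hinge',(t+M@[.069,0]).round(4))
st=dict(np.load('w2.npz'))
for n,C in (('top',cam('top')),('w2',cam('wrist',st))):
    im=cv2.imread(f'pics/{"top0" if n=="top" else n}.png')[:,:,::-1].copy()
    for c,a,p in blobs(im,(22,100,80),(34,255,255),25):
        W=np.array([ray(C,q,.106)[:2] for q in p]); d=np.linalg.svd(W-W.mean(0))[2][0]; print(n,'bar?',c,a,W.mean(0).round(4),np.degrees(np.arctan2(d[1],d[0])),'rel y-axis',(np.degrees(np.arctan2(d[1],d[0]))-np.degrees(th)-90+90)%180-90)
    for lo,hi in (((0,150,80),(6,255,255)),((172,150,80),(180,255,255))):
        for c,a,p in blobs(im,lo,hi,15): print(n,'red',c.round(1),a,ray(C,c,.106).round(4))
E
```

```text
61.87 [0.531  0.0959] 0.0004 well [0.5631 0.0584] lock [0.4909 0.021 ] hinge [0.5635 0.1568]
61.63 [0.5294 0.0969] 0.0004 well [0.5613 0.0592] lock [0.489  0.0221] hinge [0.5622 0.1576]
61.75 [0.5302 0.0964] 0.0004 well [0.5622 0.0588] lock [0.49   0.0215] hinge [0.5628 0.1572]
top bar? [248.27272727 253.30909091] 55 [0.4914 0.0212] -161.60666020111978 rel y-axis 46.643713144442245
top red [344.8 191.5] 18 [ 0.6204 -0.1856  0.106 ]
top red [555.6 219.5] 32 [ 0.5469 -0.6336  0.106 ]
top red [410.8 235.1] 38 [ 0.5212 -0.3225  0.106 ]
w2 bar? [286.73154362 216.83221477] 149 [0.49   0.0231] 17.783777199031114 rel y-axis 46.0341505445931
w2 red [ 80.2 318.4] 93 [ 0.5205 -0.3205  0.106 ]
```

Emit:
play_rows(plan=[{"linear": [0.016,-0.044,0.0203],"turn": 0},{"linear": [0.016,-0.044,0.0203],"turn": 0},{"linear": [0.016,-0.044,0.0203],"turn": 0},{"linear": [0.016,-0.044,0.0203],"turn": 0},{"linear": [0.016,-0.044,0.0203],"turn": 0},{"linear": [0.016,-0.044,0.0203],"turn": 0},{"linear": [0.016,-0.044,0.0203],"turn": 0},{"linear": [0.016,-0.044,0.0203],"turn": 0},{"linear": [0,0,0],"turn": -0.13},{"linear": [0,0,0],"turn": 0},{"linear": [0,0,0],"turn": 0}])

```text
time_s: 3.45
position: [0.5211, -0.3222, 0.2489]
ee_rot: [0.085, 0.702, -0.085, 0.702]
contact_force: [-0.3, -0.0, 0.4]
finger_gap: 0.0563
```

```bash
cat > red.py <<'E'
from h import *
import sys
st=env.observe(); im=env.get_image('wrist'); cv2.imwrite(f'pics/{sys.argv[1]}.png',im[:,:,::-1]); C=cam('wrist',st)
M=R.from_quat(st['ee_rot']).as_matrix(); p0=st['position']
print(p0.round(4),'yaw',np.degrees(np.arctan2(M[1,1],M[0,1])).round(2),'grip',st['finger_gap'])
for n,lo,hi in (('red',(0,130,60),(6,255,255)),('red',(172,130,60),(180,255,255)),('org',(9,150,80),(21,255,255)),('mint',(65,60,60),(88,255,255)),('blue',(100,130,60),(125,255,255)),('purple',(140,90,50),(165,255,255)),('yel',(22,100,80),(34,255,255))):
    for c,a,p in blobs(im,lo,hi,120):
        # top disc of the cap: take the ray through the blob at the cap's mid height too
        w=ray(C,c,.106); print(n,c.round(1),a,w.round(4),'tool dyz',(M.T@(w-p0))[1:].round(4),'bbox',p.min(0),p.max(0))
E
python3 red.py w3
```

```text
[ 0.5211 -0.3222  0.2489] yaw 76.15 grip 0.05632827766556729
red [316.8 231.4] 207 [ 0.5204 -0.3226  0.106 ] tool dyz [-0.0005 -0.0007] bbox [310 223] [324 240]
red [ 46.1 317.8] 151 [ 0.5431 -0.6241  0.106 ] tool dyz [-0.2878  0.0936] bbox [ 33 312] [ 55 325]
org [316.7 185.8] 210 [ 0.477 -0.312  0.106] tool dyz [-0.0006 -0.0453] bbox [309 178] [324 194]
org [183.6 386.6] 361 [ 0.6589 -0.5114  0.106 ] tool dyz [-0.1507  0.1791] bbox [178 351] [192 416]
org [449.7 388.8] 409 [ 0.7334 -0.2205  0.106 ] tool dyz [0.1496 0.1817] bbox [441 351] [456 416]
org [404.7 446.8] 4379 [ 0.8017 -0.2839  0.106 ] tool dyz [0.1044 0.2632] bbox [194 435] [572 454]
mint [165.2 146.4] 1495 [ 0.4086 -0.4393  0.106 ] tool dyz [-0.1406 -0.0812] bbox [143 120] [187 173]
mint [317.1 273.6] 183 [ 0.5633 -0.3329  0.106 ] tool dyz [-0.0003  0.0435] bbox [310 265] [324 281]
mint [ 73.5 348.5] 234 [ 0.5842 -0.6115  0.106 ] tool dyz [-0.2657  0.1305] bbox [ 63 340] [ 84 357]
blue [342.7  70.8] 331 [ 0.3859 -0.2661  0.106 ] tool dyz [ 0.0221 -0.1448] bbox [324  65] [362  78]
blue [279.7 333.4] 806 [ 0.6201 -0.3883  0.106 ] tool dyz [-0.0404  0.1119] bbox [264 318] [295 349]
blue [258.4 433.5] 320 [ 0.7413 -0.4479  0.106 ] tool dyz [-0.0694  0.2438] bbox [226 427] [273 440]
purple [ 11.5 291.4] 307 [ 0.5067 -0.6456  0.106 ] tool dyz [-0.3174  0.0634] bbox [  0 283] [ 24 300]
```

View pics/w3.png

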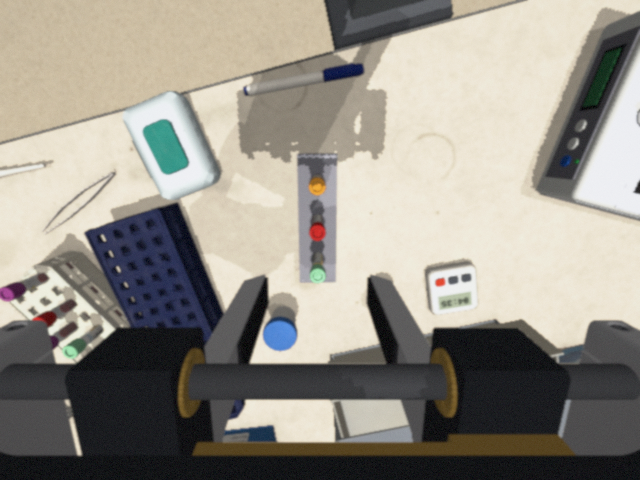

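The red cap is at (317,231), under 1 mm off the tool axis, with orange and mint in line above and below it. I descend and grip.

Emit:
play_rows(plan=[{"linear": [0.045,0,0],"turn": 0},{"linear": [0.045,0,0],"turn": 0},{"linear": [0.045,0,0],"turn": 0},{"linear": [0.034,0,0],"turn": 0},{"linear": [0,0,0],"turn": 0},{"linear": [0,0,0],"turn": 0}])

```text
time_s: 4.25
position: [0.5216, -0.3236, 0.0814]
ee_rot: [0.085, 0.701, -0.086, 0.703]
contact_force: [0.6, -0.6, -0.3]
finger_gap: 0.0559
```

Emit:
play_rows(plan=[{"linear": [0,0,0],"turn": 0},{"linear": [0,0,0],"turn": 0},{"linear": [0,0,0],"turn": 0},{"linear": [0,0,0],"turn": 0},{"linear": [0,0,0],"turn": 0}], gripper=0)

```text
time_s: 4.88
position: [0.5206, -0.3232, 0.0795]
ee_rot: [0.085, 0.702, -0.085, 0.702]
contact_force: [0.9, 0.1, 1.5]
finger_gap: 0.0156
```

Emit:
play_rows(plan=[{"linear": [-0.045,0,0],"turn": 0},{"linear": [-0.045,0,0],"turn": 0},{"linear": [-0.045,0,0],"turn": 0.182},{"linear": [-0.035,0,0],"turn": 0.182},{"linear": [0,0,0],"turn": 0.182},{"linear": [0,0,0],"turn": 0.182},{"linear": [0,0,0],"turn": 0.182},{"linear": [0,0,0],"turn": 0.182},{"linear": [0,0,0],"turn": 0.182},{"linear": [0,0,0],"turn": 0.182},{"linear": [0,0,0],"turn": 0.182},{"linear": [0,0,0],"turn": 0.182}])

```text
time_s: 6.38
position: [0.5205, -0.3231, 0.2493]
ee_rot: [-0.608, -0.362, 0.608, -0.362]
contact_force: [0.0, 0.0, -1.2]
finger_gap: 0.0159
```

Emit:
play_rows(plan=[{"linear": [0,-0.018,-0.0445],"turn": 0},{"linear": [0,-0.018,-0.0445],"turn": 0},{"linear": [0,-0.018,-0.0445],"turn": 0},{"linear": [0,-0.018,-0.0445],"turn": 0},{"linear": [0,-0.018,-0.0445],"turn": 0},{"linear": [0,-0.018,-0.0445],"turn": 0},{"linear": [0,-0.018,-0.0445],"turn": 0},{"linear": [0,-0.018,-0.0445],"turn": 0},{"linear": [0,0,0],"turn": 0},{"linear": [0,0,0],"turn": 0}])

```text
time_s: 7.62
position: [0.5613, 0.0582, 0.2493]
ee_rot: [-0.606, -0.363, 0.607, -0.364]
contact_force: [0.1, -0.2, -0.5]
finger_gap: 0.0159
```

```bash
python3 red.py w4 | grep -v -e org -e blue -e mint; python3 - <<'E'
from h import *
im=env.get_image('top'); cv2.imwrite('pics/top1.png',im[:,:,::-1])
E
```

```text
[0.5613 0.0582 0.2493] yaw -28.13 grip 0.01587545740035328
red [317.2 307.1] 916 [ 0.5231 -0.0136  0.106 ] tool dyz [0.0001 0.0813] bbox [301 286] [333 326]
purple [318.1 193.1] 222 [0.5801 0.0914 0.106 ] tool dyz [ 0.0009 -0.0381] bbox [310 185] [326 201]
purple [221.9 193.2] 259 [0.4987 0.1347 0.106 ] tool dyz [-0.0913 -0.038 ] bbox [213 186] [232 202]
purple [269.9 193.3] 234 [0.5393 0.113  0.106 ] tool dyz [-0.0453 -0.0379] bbox [262 186] [278 202]
purple [271.6 230. ] 228 [0.5225 0.081  0.106 ] tool dyz [-0.045  -0.0019] bbox [264 221] [279 239]
purple [224.7 230.1] 244 [0.4817 0.1027 0.106 ] tool dyz [-0.0912 -0.0018] bbox [216 222] [234 239]
yel [272.9 291.2] 208 [0.491  0.0241 0.106 ] tool dyz [-0.0459  0.0632] bbox [264 277] [285 303]
```

View pics/w4.png

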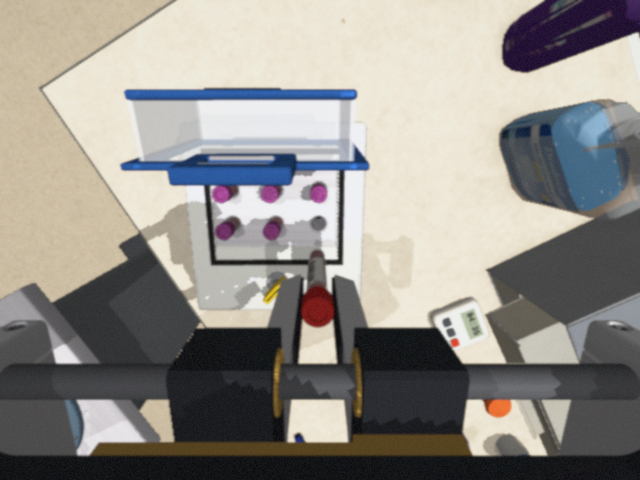

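The tube is held with its cap at (317,307) and its bottom at (316,255). The empty well is dark at (319,222) and the cover stands open behind it.

```bash
python3 - <<'E'
from h import *
st=env.observe(); C=cam('wrist',st); M=R.from_quat(st['ee_rot']).as_matrix(); p=st['position']
im=cv2.imread('pics/w4.png'); g=cv2.cvtColor(im,cv2.COLOR_BGR2GRAY); x0,y0=306,209; roi=g[y0:y0+26,x0:x0+26]
m=(roi<(np.median(roi)*.75)).astype(np.uint8); n,l,s,c=cv2.connectedComponentsWithStats(m)
for i in range(1,n):
    if s[i,4]>15:
        uv=c[i]+[x0,y0]; w=ray(C,uv,.075); print('hole',uv,s[i],w.round(4),(M.T@(w-p)).round(4))
print('exp tube bottom px',proj(C,p+[0,0,-.076]),'cap top',proj(C,p+[0,0,.028]))
# purple caps, top 2 heights
for uv in ((318.1,193.1),(271.6,230.)): print((M.T@(ray(C,uv,.110)-p)).round(4))
C2=cam('top'); im2=cv2.imread('pics/top0.png'); g2=cv2.cvtColor(im2,cv2.COLOR_BGR2GRAY); x0,y0=225,214; roi=g2[y0:y0+18,x0:x0+18]
m=(roi<(np.median(roi)*.75)).astype(np.uint8); n,l,s,c=cv2.connectedComponentsWithStats(m)
for i in range(1,n):
    if s[i,4]>5: uv=c[i]+[x0,y0]; print('top hole',uv,s[i],ray(C2,uv,.075).round(4))
E
```

```text
hole [317.48979592 223.39285714] [  4   7  16  16 196] [0.5627 0.0591 0.075 ] [ 0.1744  0.0004 -0.002 ]
exp tube bottom px [317.16106426 251.31984141] cap top [317.19207123 311.23012393]
[ 0.1394  0.0009 -0.0386]
[ 0.1394 -0.0444 -0.0028]
top hole [239.875 214.875] [11  0  7  4 16] [0.5821 0.0447 0.075 ]
top hole [233.16981132 223.32075472] [ 4  6  9  8 53] [0.5636 0.0592 0.075 ]
```

Emit:
play_rows(plan=[{"linear": [0.045,0.0005,-0.0015],"turn": 0},{"linear": [0.04,0,0],"turn": 0},{"linear": [0,0,0],"turn": 0},{"linear": [0.01,0,0],"turn": 0},{"linear": [0.01,0,0],"turn": 0},{"linear": [0.01,0,0],"turn": 0},{"linear": [0,0,0],"turn": 0}])

```text
time_s: 8.6
position: [0.5623, 0.0598, 0.1338]
ee_rot: [-0.606, -0.364, 0.607, -0.363]
contact_force: [-0.0, -0.7, -0.2]
finger_gap: 0.0157
```

Force is near zero and the tube bottom is about 17 mm inside the well, so I go on down.

Emit:
play_rows(plan=[{"linear": [0.012,0,0],"turn": 0},{"linear": [0.012,0,0],"turn": 0},{"linear": [0.012,0,0],"turn": 0},{"linear": [0.008,0,0],"turn": 0},{"linear": [0.003,0,0],"turn": 0},{"linear": [0,0,0],"turn": 0},{"linear": [0,0,0],"turn": 0}])

```text
time_s: 9.48
position: [0.5628, 0.0597, 0.0878]
ee_rot: [0.607, 0.363, -0.606, 0.364]
contact_force: [-0.6, 0.4, 0.7]
finger_gap: 0.0156
```

Emit:
play_rows(plan=[{"linear": [0.002,0,0],"turn": 0},{"linear": [0.001,0,0],"turn": 0},{"linear": [0.001,0,0],"turn": 0},{"linear": [0,0,0],"turn": 0},{"linear": [0,0,0],"turn": 0}])

```text
time_s: 10.1
position: [0.5638, 0.0597, 0.0854]
ee_rot: [0.607, 0.363, -0.606, 0.364]
contact_force: [-0.7, 0.4, 8.0]
finger_gap: 0.0156
```

Contact at 8 N and the expected height, so the tube is seated. I release with a small opening and rise.

Emit:
play_rows(plan=[{"linear": [0,0,0],"turn": 0},{"linear": [0,0,0],"turn": 0},{"linear": [0,0,0],"turn": 0},{"linear": [-0.02,0,0],"turn": 0},{"linear": [-0.04,0,0],"turn": 0},{"linear": [-0.05,0,0],"turn": 0},{"linear": [-0.05,0,0],"turn": 0},{"linear": [0,0,0],"turn": 0},{"linear": [0,0,0],"turn": 0}], gripper=37)

```text
time_s: 11.22
position: [0.5623, 0.0598, 0.2437]
ee_rot: [0.607, 0.363, -0.606, 0.364]
contact_force: [-0.1, 0.5, 0.2]
finger_gap: 0.0348
```

```bash
python3 red.py w5 | grep -v -e org -e blue -e mint; python3 - <<'E'
from h import *
st=env.observe(); C=cam('wrist',st); M=R.from_quat(st['ee_rot']).as_matrix(); p=st['position']
im=cv2.imread('pics/w5.png')[:,:,::-1].copy()
for c,a,q in blobs(im,(22,100,80),(34,255,255),100):
    W=np.array([ray(C,u,.106)[:2] for u in q]); d=np.linalg.svd(W-W.mean(0))[2][0]; print('bar',W.mean(0).round(4),np.degrees(np.arctan2(d[1],d[0])))
E
```

```text
[0.5623 0.0598 0.2437] yaw -28.13 grip 0.03477249408925854
red [317.4 234.9] 199 [0.5617 0.0581 0.106 ] tool dyz [0.0002 0.0017] bbox [311 226] [324 243]
purple [317.8 195.8] 234 [0.58   0.0915 0.106 ] tool dyz [ 0.0006 -0.0363] bbox [310 187] [326 204]
purple [219.9 196.5] 249 [0.4982 0.1344 0.106 ] tool dyz [-0.0918 -0.0356] bbox [211 190] [230 205]
purple [269.  196.5] 225 [0.539  0.1126 0.106 ] tool dyz [-0.0455 -0.0356] bbox [261 190] [278 204]
purple [223.1 233.3] 252 [0.4817 0.1027 0.106 ] tool dyz [-0.0914  0.0001] bbox [214 225] [232 242]
purple [270.7 233.3] 232 [0.5224 0.0809 0.106 ] tool dyz [-0.0452  0.0001] bbox [263 224] [278 242]
```

The red cap is at (317,235), level with the purple row at y 233, and its size matches, so the tube is home. Now the lock.

Emit:
play_rows(plan=[{"linear": [0,-0.0228,0.0334],"turn": 0},{"linear": [0,-0.0228,0.0334],"turn": 0},{"linear": [0,0,0],"turn": 0.153},{"linear": [0,0,0],"turn": 0.153},{"linear": [0,0,0],"turn": 0.153},{"linear": [0,0,0],"turn": 0.153},{"linear": [0,0,0],"turn": 0.153},{"linear": [0,0,0],"turn": 0},{"linear": [0,0,0],"turn": 0}])

```text
time_s: 12.4
position: [0.4904, 0.0224, 0.2425]
ee_rot: [-0.698, -0.112, 0.699, -0.111]
contact_force: [-0.5, -1.0, -0.3]
finger_gap: 0.0346
```

```bash
python3 red.py w6 | grep -v -e org -e blue -e mint; python3 - <<'E'
from h import *
st=env.observe(); C=cam('wrist',st); M=R.from_quat(st['ee_rot']).as_matrix(); p=st['position']
im=cv2.imread('pics/w6.png')[:,:,::-1].copy()
for c,a,q in blobs(im,(22,100,80),(34,255,255),60):
    W=np.array([ray(C,u,.104)[:2] for u in q]); d=np.linalg.svd(W-W.mean(0))[2][0]; print('bar',c,a,W.mean(0).round(4),np.degrees(np.arctan2(d[1],d[0])))
E
```

```text
[0.4904 0.0224 0.2425] yaw -71.84 grip 0.034554802093064746
red [303.7 147.8] 241 [0.5622 0.0589 0.106 ] tool dyz [-0.0121 -0.0799] bbox [296 139] [312 156]
purple [274.7 115.8] 292 [0.5802 0.0914 0.106 ] tool dyz [-0.0374 -0.1071] bbox [266 106] [284 125]
purple [239.1 153.3] 296 [0.5393 0.1133 0.106 ] tool dyz [-0.071  -0.0751] bbox [229 145] [249 162]
purple [267.8 182.4] 248 [0.5224 0.0812 0.106 ] tool dyz [-0.0458 -0.049 ] bbox [259 174] [276 191]
purple [205.2 188.7] 307 [0.4984 0.1352 0.106 ] tool dyz [-0.1046 -0.0431] bbox [195 181] [216 197]
purple [233.9 216.6] 274 [0.4811 0.1031 0.106 ] tool dyz [-0.0795 -0.0166] bbox [225 208] [244 225]
yel [317.6 231. ] 255 [0.4927 0.0228 0.106 ] tool dyz [ 0.0005 -0.0025] bbox [314 215] [322 247]
bar [317.56862745 231.00392157] 255 [0.4924 0.0226] -161.67823338886868
```

View pics/w6.png

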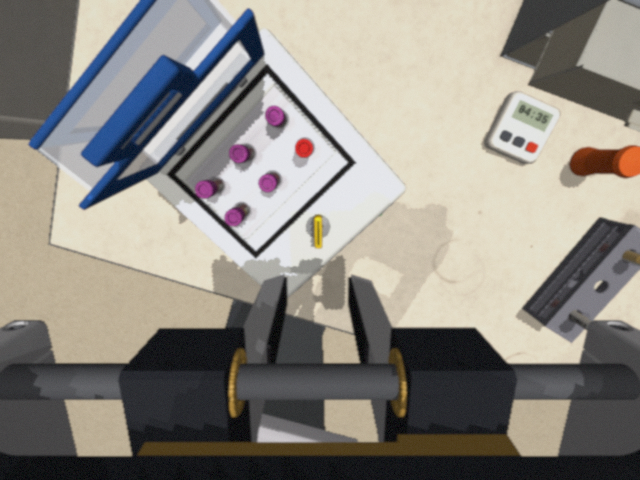

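The bar at (318,231) is upright between the jaws, within a millimetre across them and at world angle 18.3°. The red tube is home at (304,148). Now I descend to 0.089 and pinch.

Emit:
play_rows(plan=[{"linear": [0.045,0.0005,-0.001],"turn": 0},{"linear": [0.045,0,0],"turn": 0},{"linear": [0.035,0,0],"turn": 0},{"linear": [0.02,0,0],"turn": 0},{"linear": [0.0075,0,0],"turn": 0},{"linear": [0,0,0],"turn": 0},{"linear": [0,0,0],"turn": 0}])

```text
time_s: 13.32
position: [0.4929, 0.022, 0.0921]
ee_rot: [0.699, 0.111, -0.698, 0.111]
contact_force: [-0.1, -0.6, 0.8]
finger_gap: 0.0345
```

Emit:
play_rows(plan=[{"linear": [0,0,0],"turn": 0},{"linear": [0,0,0],"turn": 0},{"linear": [0,0,0],"turn": 0},{"linear": [0,0,0],"turn": 0}], gripper=0)

```text
time_s: 13.82
position: [0.492, 0.0224, 0.0912]
ee_rot: [0.698, 0.111, -0.698, 0.111]
contact_force: [-1.0, 1.9, 2.1]
finger_gap: 0.0075
```

Emit:
play_rows(plan=[{"linear": [0,0,0],"turn": 0.1625},{"linear": [0,0,0],"turn": 0.1625},{"linear": [0,0,0],"turn": 0.1625},{"linear": [0,0,0],"turn": 0.1625},{"linear": [0,0,0],"turn": 0.1625},{"linear": [0,0,0],"turn": 0},{"linear": [0,0,0],"turn": 0}])

```text
time_s: 14.7
position: [0.492, 0.0218, 0.0912]
ee_rot: [-0.686, 0.174, 0.686, 0.173]
contact_force: [-1.7, -2.4, 3.7]
finger_gap: 0.0079
```

Emit:
play_rows(plan=[{"linear": [0,0,0],"turn": 0},{"linear": [0,0,0],"turn": 0},{"linear": [0,0,0],"turn": 0},{"linear": [-0.03,0,0],"turn": 0},{"linear": [-0.05,0,0],"turn": 0},{"linear": [-0.05,0,0],"turn": 0},{"linear": [-0.05,0,0],"turn": 0},{"linear": [-0.03,0,0],"turn": 0},{"linear": [0,0,0],"turn": 0},{"linear": [0,0,0],"turn": 0}], gripper=30)

```text
time_s: 15.95
position: [0.4912, 0.0223, 0.299]
ee_rot: [-0.684, 0.174, 0.686, 0.174]
contact_force: [-0.3, -0.0, -0.4]
finger_gap: 0.0284
```

```bash
python3 red.py w7 | grep -v -e org -e mint; python3 - <<'E'
from h import *
st=env.observe(); C=cam('wrist',st); print(st['joint_pos'].round(3))
im=cv2.imread('pics/w7.png')[:,:,::-1].copy()
for c,a,q in blobs(im,(22,100,80),(34,255,255),60):
    W=np.array([ray(C,u,.104)[:2] for u in q]); d=np.linalg.svd(W-W.mean(0))[2][0]; print('bar',c,a,W.mean(0).round(4),np.degrees(np.arctan2(d[1],d[0])),'want 151.75')
E
```

```text
[0.4912 0.0223 0.299 ] yaw -118.51 grip 0.028440580679248137
red [256.9 181. ] 173 [0.5623 0.0585 0.106 ] tool dyz [-0.0659 -0.0457] bbox [250 174] [264 188]
blue [138.1 241.5] 1674 [0.5687 0.2139 0.106 ] tool dyz [-0.2054  0.0229] bbox [122 153] [153 305]
blue [188.2 217.3] 389 [0.5646 0.1474 0.106 ] tool dyz [-0.1451 -0.0053] bbox [180 164] [195 274]
blue [103.6 246.6] 914 [0.5827 0.2524 0.106 ] tool dyz [-0.246  0.029] bbox [ 87 166] [120 325]
blue [534.6 189.7] 234 [ 0.4081 -0.2058  0.106 ] tool dyz [ 0.24   -0.0364] bbox [518 181] [551 198]
blue [149.  252.7] 322 [0.5518 0.2108 0.106 ] tool dyz [-0.1947  0.0363] bbox [141 227] [159 278]
blue [164.8 309. ] 268 [0.4842 0.2365 0.106 ] tool dyz [-0.185   0.1078] bbox [158 286] [170 333]
purple [222.4 181.3] 197 [0.5801 0.0918 0.106 ] tool dyz [-0.1036 -0.0454] bbox [214 175] [231 188]
purple [225.9 222.6] 194 [0.5393 0.1134 0.106 ] tool dyz [-0.1031  0.0007] bbox [218 215] [234 230]
purple [258.  222.1] 165 [0.5224 0.0811 0.106 ] tool dyz [-0.0667  0.0001] bbox [251 215] [265 229]
purple [228.7 261.6] 199 [0.4985 0.1355 0.106 ] tool dyz [-0.1031  0.0471] bbox [221 253] [236 270]
purple [260.2 261.4] 177 [0.4812 0.1031 0.106 ] tool dyz [-0.0663  0.0469] bbox [254 253] [266 270]
yel [317.4 220.1] 194 [0.4924 0.021  0.106 ] tool dyz [ 0.0004 -0.0022] bbox [314 207] [321 234]
[-0.186 -0.199  1.841  0.     1.504  1.883]
bar [317.39175258 220.08762887] 194 [0.4917 0.0213] 152.00955727370825 want 151.75
```

View pics/w7.png

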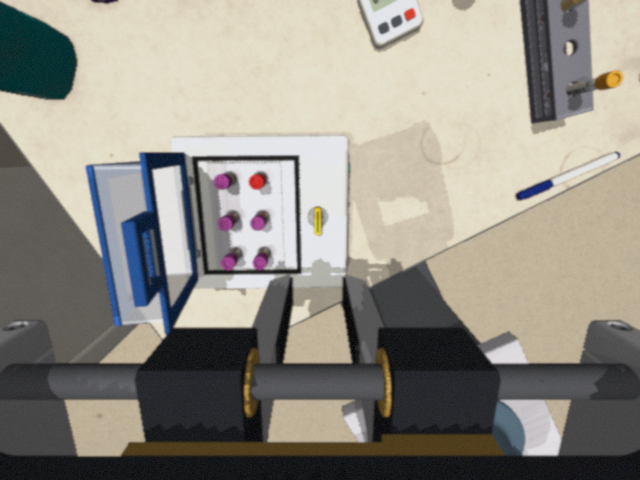

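The lock bar reads 152.0° against a wanted 151.75°. It is in line, and the tube is home at (257,181). Before moving behind the cover I check where the bottles are and read the cover edge.

```bash
python3 - <<'E'
from h import *
C=cam('top'); a=np.radians(61.75); x=np.array([np.cos(a),np.sin(a)]); y=np.array([-x[1],x[0]]); o=np.array([.5302,.0964])
o=np.array([.491,.0215])+.085*x
print('origin',o)
for n,uv,z in (('teal base',(178,140),0),('teal base l',(155,140),0),('teal shoulder',(140,95),.18),('purple base',(222,118),0),('spray low',(262,130),.0),('spray head',(240,80),.2),('tab corner',(186,176),.25),('table edge',(116,325),0)):
    w=ray(C,uv,z)[:2]; print(n,w.round(3),'local',(x@(w-o)).round(3),(y@(w-o)).round(3))
# cover edge in w4: far blue rim (row~94) = frame top of outer face d=134,h=47 ; tab front edge
st=dict(position=np.array([.5613,.0582,.2493]),ee_rot=np.array([-.606,-.363,.607,-.364])); st['ee_rot']/=np.linalg.norm(st['ee_rot']); C4=cam('wrist',st)
for th in (1.3,1.4,1.5,1.6):
    r=[]
    for d,h in ((134,0),(134,47),(176,0),(176,10)):
        lx=.069-d/1e3*np.cos(th)+h/1e3*np.sin(th); z=.08+d/1e3*np.sin(th)+h/1e3*np.cos(th)
        w=o+lx*x; r.append(proj(C4,[w[0],w[1],z]).round(0).tolist())
    print(th,r)
E
```

```text
origin [0.53123217 0.09637571]
teal base [0.788 0.207] local 0.219 -0.174
teal base l [0.79  0.262] local 0.268 -0.149
teal shoulder [0.817 0.234] local 0.257 -0.187
purple base [0.842 0.102] local 0.152 -0.271
spray low [0.808 0.006] local 0.051 -0.287
spray head [0.835 0.024] local 0.08 -0.302
tab corner [0.618 0.115] local 0.058 -0.067
table edge [0.354 0.334] local 0.125 0.269
1.3 [[249.0, 190.0], [240.0, 113.0], [235.0, 219.0], [233.0, 202.0]]
1.4 [[247.0, 169.0], [240.0, 87.0], [231.0, 187.0], [229.0, 168.0]]
1.5 [[245.0, 147.0], [239.0, 62.0], [228.0, 153.0], [226.0, 131.0]]
1.6 [[244.0, 124.0], [240.0, 38.0], [225.0, 115.0], [224.0, 93.0]]
```

The w4 rim rows (94 and 185) match a cover angle of about 1.40. The space behind the cover is clear, and the nearest bottle is over 0.15 m to the side.

Emit:
play_rows(plan=[{"linear": [-0.02,0,0],"turn": -0.175},{"linear": [-0.02,0,0],"turn": -0.175},{"linear": [0,0,0],"turn": -0.175},{"linear": [0,0,0],"turn": -0.175},{"linear": [0,0,0],"turn": -0.175},{"linear": [0,0,0],"turn": -0.175},{"linear": [0,0,0],"turn": -0.175},{"linear": [0,0,0],"turn": -0.175},{"linear": [0,0,0],"turn": -0.175},{"linear": [0,0,0],"turn": 0},{"linear": [0,0,0],"turn": 0}], gripper=0)

```text
time_s: 17.38
position: [0.4917, 0.0222, 0.3399]
ee_rot: [-0.607, -0.362, 0.608, -0.362]
contact_force: [0.1, 0.7, -0.4]
finger_gap: 0.0004
```

Emit:
play_rows(plan=[{"linear": [0,0,-0.044],"turn": 0},{"linear": [0,0,-0.044],"turn": 0},{"linear": [0,0,-0.044],"turn": 0},{"linear": [0,0,-0.044],"turn": 0},{"linear": [0,0,-0.044],"turn": 0},{"linear": [0,0,0],"turn": 0},{"linear": [0,0,0],"turn": 0}])

```text
time_s: 18.25
position: [0.5959, 0.2155, 0.3405]
ee_rot: [-0.607, -0.362, 0.608, -0.362]
contact_force: [-1.3, 0.4, -0.7]
finger_gap: 0.0004
```

```bash
cat > loc.py <<'E'
from h import *
a=np.radians(61.75); x=np.array([np.cos(a),np.sin(a)]); y=np.array([-x[1],x[0]]); o=np.array([.491,.0215])+.085*x
P=[]
st=env.observe(); M=R.from_quat(st['ee_rot']).as_matrix(); p=st['position']
print(st['time_s'],'local',(x@(p[:2]-o)).round(4),(y@(p[:2]-o)).round(4),p[2].round(4),'yaw',np.degrees(np.arctan2(M[1,1],M[0,1])).round(2),st['contact_force'].round(1),st['joint_pos'].round(2))
E
python3 loc.py; python3 - <<'E'
import numpy as np
th=np.arange(1.4,-.01,-.1); X=.069-.12*np.cos(th)+.0515*np.sin(th); Z=.08+.12*np.sin(th)+.0435*np.cos(th)
for t,a,b,c,d in zip(th[1:],X[1:],Z[1:],-np.diff(Z),-np.diff(X)): print(t.round(1),a.round(4),b.round(4),'tool x,z',c.round(4),d.round(4))
E
```

```text
18.25 local 0.1355 -0.0006 0.3405 yaw -28.33 [-1.3  0.4 -0.7] [ 0.17  0.13  1.44 -0.    1.57  0.66]
1.3 0.0865 0.2073 tool x,z -0.0016 0.0128
1.2 0.0735 0.2076 tool x,z -0.0003 0.013
1.1 0.0605 0.2067 tool x,z 0.0009 0.0131
1.0 0.0475 0.2045 tool x,z 0.0022 0.013
0.9 0.0347 0.201 tool x,z 0.0034 0.0128
0.8 0.0223 0.1964 tool x,z 0.0046 0.0124
0.7 0.0104 0.1906 tool x,z 0.0058 0.0119
0.6 -0.001 0.1837 tool x,z 0.0069 0.0114
0.5 -0.0116 0.1757 tool x,z 0.008 0.0107
0.4 -0.0215 0.1668 tool x,z 0.0089 0.0099
0.3 -0.0304 0.157 tool x,z 0.0098 0.0089
0.2 -0.0384 0.1465 tool x,z 0.0105 0.008
0.1 -0.0453 0.1353 tool x,z 0.0112 0.0069
-0.0 -0.051 0.1235 tool x,z 0.0118 0.0057
```

Emit:
play_rows(plan=[{"linear": [0.045,0,0],"turn": 0},{"linear": [0.045,0,0],"turn": 0},{"linear": [0.0445,0,0],"turn": 0},{"linear": [0,0,0],"turn": 0},{"linear": [0,0,0.015],"turn": 0},{"linear": [0,0,0.015],"turn": 0},{"linear": [0,0,0.006],"turn": 0},{"linear": [-0.0016,0,0.0128],"turn": 0},{"linear": [0,0,0],"turn": 0},{"linear": [0,0,0],"turn": 0}])

```text
time_s: 19.5
position: [0.5728, 0.1728, 0.2078]
ee_rot: [-0.607, -0.363, 0.607, -0.363]
contact_force: [-1.2, -0.6, 0.5]
finger_gap: 0.0005
```

```bash
python3 loc.py
```

```text
19.5 local 0.087 -0.0004 0.2078 yaw -28.28 [-1.2 -0.6  0.5] [ 0.1   0.12  1.69 -0.    1.33  0.6 ]
```

Emit:
play_rows(plan=[{"linear": [-0.0003,0,0.013],"turn": 0},{"linear": [0.0009,0,0.0131],"turn": 0},{"linear": [0.0022,0,0.013],"turn": 0},{"linear": [0.0034,0,0.0128],"turn": 0},{"linear": [0.0046,0,0.0124],"turn": 0},{"linear": [0,0,0],"turn": 0},{"linear": [0,0,0],"turn": 0}])

```text
time_s: 20.38
position: [0.5426, 0.1161, 0.1974]
ee_rot: [-0.607, -0.363, 0.607, -0.363]
contact_force: [0.4, 0.7, 1.7]
finger_gap: 0.0005
```

```bash
python3 loc.py; python3 red.py w8 | grep -e blue
```

```text
20.375 local 0.0228 -0.0006 0.1974 yaw -28.28 [0.4 0.7 1.7] [ 0.01  0.03  1.81 -0.    1.3   0.5 ]
blue [315.1 259.9] 10696 [0.5352 0.1062 0.106 ] tool dyz [-0.0018  0.0122] bbox [199 162] [432 322]
blue [631.3 179.1] 177 [0.7891 0.0465 0.106 ] tool dyz [ 0.25   -0.0555] bbox [622 172] [639 186]
blue [422.  339.2] 200 [ 0.5849 -0.0065  0.106 ] tool dyz [0.0953 0.0879] bbox [413 328] [429 347]
blue [209.4 340.6] 210 [0.414  0.0839 0.106 ] tool dyz [-0.098   0.0893] bbox [201 330] [220 348]
```

View pics/w8.png

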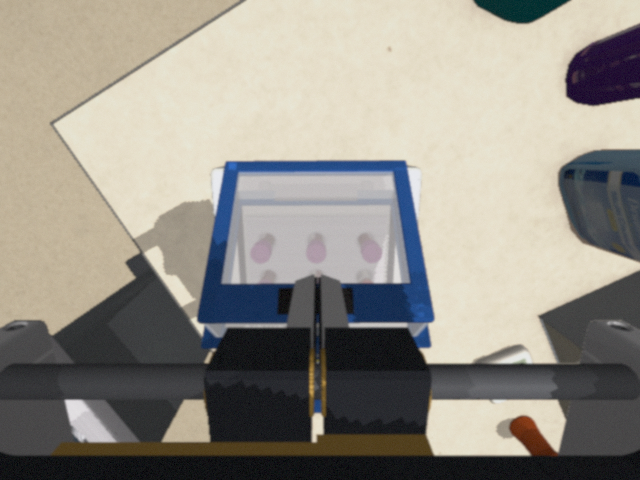

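The cover is following at about 0.8 rad, and the tip (row ~288-300) is in the middle of the black pad. I go on with the arc to 0.1 rad.

Emit:
play_rows(plan=[{"linear": [0.0058,0,0.0119],"turn": 0},{"linear": [0.0069,0,0.0114],"turn": 0},{"linear": [0.008,0,0.0107],"turn": 0},{"linear": [0.0089,0,0.0099],"turn": 0},{"linear": [0.0098,0,0.0089],"turn": 0},{"linear": [0.0105,0,0.008],"turn": 0},{"linear": [0.0112,0,0.0069],"turn": 0},{"linear": [0,0,0],"turn": 0},{"linear": [0,0,0],"turn": 0}])

```text
time_s: 21.55
position: [0.5101, 0.0563, 0.1362]
ee_rot: [-0.606, -0.363, 0.608, -0.363]
contact_force: [-1.2, -0.1, 4.5]
finger_gap: 0.0006
```

```bash
python3 loc.py
```

```text
21.55 local -0.0453 -0.0004 0.1362 yaw -28.26 [-1.2 -0.1  4.5] [-0.11  0.    1.96 -0.    1.18  0.38]
```

Emit:
play_rows(plan=[{"linear": [0.0059,0,0.0028],"turn": 0},{"linear": [0.0059,0,0.0028],"turn": 0},{"linear": [0.001,0,0],"turn": 0},{"linear": [0,0,0],"turn": 0},{"linear": [0,0,0],"turn": 0}])

```text
time_s: 22.18
position: [0.5077, 0.0517, 0.1237]
ee_rot: [-0.607, -0.363, 0.607, -0.363]
contact_force: [-0.9, 1.6, 5.6]
finger_gap: 0.0007
```

```bash
python3 loc.py
```

```text
22.175 local -0.0504 -0.0004 0.1237 yaw -28.24 [-0.9  1.6  5.6] [-0.12  0.01  1.98 -0.    1.16  0.37]
```

Only the spring force so far (5.6 N), so I press further in small steps.

Emit:
play_rows(plan=[{"linear": [0.001,0,0],"turn": 0},{"linear": [0.001,0,0],"turn": 0},{"linear": [0,0,0],"turn": 0},{"linear": [0,0,0],"turn": 0}])

```text
time_s: 22.68
position: [0.5079, 0.0517, 0.1235]
ee_rot: [-0.606, -0.363, 0.607, -0.363]
contact_force: [-6.7, 0.9, 14.8]
finger_gap: 0.0005
```

Emit:
play_rows(plan=[{"linear": [0.001,0,0],"turn": 0},{"linear": [0,0,0],"turn": 0},{"linear": [0,0,0],"turn": 0},{"linear": [0,0,0],"turn": 0}])

```text
time_s: 23.18
position: [0.5079, 0.0517, 0.1234]
ee_rot: [-0.606, -0.363, 0.607, -0.363]
contact_force: [-9.9, 1.3, 21.9]
finger_gap: 0.0005
```

```bash
python3 loc.py; python3 - <<'E'
from h import *
s=env.get_image('scene'); w=env.get_image('wrist'); t=env.get_image('top')
c=cv2.resize(t[160:310,130:330],(600,450),interpolation=cv2.INTER_CUBIC)
cv2.imwrite('pics/end.png',np.hstack([cv2.resize(w,(400,300)),cv2.resize(c,(400,300))])[:,:,::-1])
cv2.imwrite('pics/end_s.png',s[:,:,::-1])
C=cam('top'); 
for n,lo,hi in (('yel',(22,100,80),(34,255,255)),('org',(10,150,100),(22,255,255)),('mint',(65,60,80),(88,255,255))):
    for cc,a,p in blobs(t,lo,hi,8):
        if cc[0]<460 and cc[1]>150:
            W=np.array([ray(C,u,.106)[:2] for u in p]); d=np.linalg.svd(W-W.mean(0))[2][0]; print(n,cc.round(1),a,W.mean(0).round(4),np.degrees(np.arctan2(d[1],d[0])).round(1))
E
```

```text
23.175 local -0.0504 -0.0006 0.1234 yaw -28.22 [-9.9  1.3 21.9] [-0.12  0.01  1.97 -0.    1.16  0.37]
yel [248.3 253.4] 41 [0.4911 0.0211] 150.8
org [377.  182.3] 58 [ 0.639  -0.2559] -147.9
org [406.9 255.8] 39 [ 0.4772 -0.312 ] 163.5
mint [414.9 215.8] 14 [ 0.5629 -0.3335] 131.5
```

View pics/end.png

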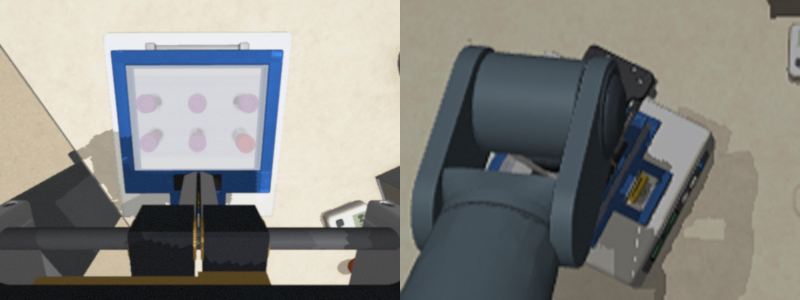

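The cover is flat, with all six tubes under the window and the red one in its corner at (245,142). The yellow bar is up through the slot at 150.8° (wanted 151.75°), the push is steady at 22 N and z stays at 0.1234. I hand in.

```bash
python3 -c "
from plant import env
print(env.finish_job())"
```

```text
the job is handed in; nothing more can be done
None
```

I moved the red-capped tube into the empty well, turned the wing lock in line with the slot, and swung the cover down over it. I handed in at about 23 s with the closed fingers still pressing on the pad. `finish_job` reports no verdict.

My last checks before handing in:

- **Tube:** it seated with about 8 N of contact at the expected height. With the cover still open, its cap sat within 2 mm of its place in the purple-cap grid.
- **Lock:** the bar read 152.0° before the cover closed and 150.8° after. The wanted angle was 151.75°, so it is within 0.02 rad. It stands up through the slot.
- **Cover:** it is shut. The fingertips are at 123.4 mm against a nominal 123.5 mm, and that barely changed as the force rose. The push was about 22 N down, with about 10 N sideways that I left in.
- **Other things:** the orange and mint tubes and the decapper read within about 1 mm of where they started. I did not measure the timer, cup, wipes and marker again at the end.

My first two move calls were refused because every row must give "turn". This cost nothing but one viewed picture. I viewed 11 pictures in all, more than the 8 planned but under the limit of 12.

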